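Refit the wavelength knob of a spectrophotometer on its spindle flat

TASK

The wavelength knob has come off the spectrophotometer: pinch the bare spindle with a fingertip square on its set-screw flat and turn it until that flat faces the red index line on the dial plate. Then slip the knob down over the spindle with its set screw on the flat, and finish while still holding the knob in the fingers, a few millimetres clear of the dial plate so that it will not rub, its pointer line at the red index and no finger on the set screw, so that I can tighten it. Leave the hex key, the bottle and the beaker where they are.

Things in the scene. Friction and masses are not known exactly. Their poses are not given: they have to be found in the camera images.
- instrument: Grey-white spectrophotometer, fixed, 360 mm deep (x) by 420 mm wide (y), deck 160 mm above the bench. Origin: centre of underside; front looks to its -x. On the deck: at its left (+y) a tilted console up to 200 mm high, from y = +75 mm; a shut lid, 17 mm high, from 105 mm behind the spindle axis; front right the 90 mm dial plate. The deck is free for 100 mm round the spindle.
- dial (a point): Where the spindle axis meets the upper face of the aluminium dial plate, 163 mm above the bench; axes as the instrument's (z up). A red index line, 3.5 mm wide, runs radially from 23 to 65 mm from the axis towards the instrument's front: the index direction is the instrument's -x.
- spindle (a joint): Spindle angle (rad), anticlockwise positive seen from above; 0: flat faces the index line. Starts at 0.5 to 1.4, range -1.6 to 1.6, stays where left (friction 0.06 N m). Vertical 10 mm steel shaft, 24 mm out of the dial plate, one flat; its top 5 mm tapers to 4.8 mm. 8 mm thick square across the flat; soft pads at 25 N read about 6.7 mm there, 7.1 if 10 degrees off, 8.5 mm on the round (+-0.3).
- spindle_tip (a point): Centre of the top end of the spindle, on its axis, 24 mm above the dial plate; it turns with the spindle.
- flat (a point): The set-screw flat of the spindle (collider spindle_c0), a plane 8 mm wide and 19 mm high. Origin: the middle of the flat, 3 mm from the spindle axis and 9.5 mm above the dial plate. Its -x axis is the outward normal of the flat, z is up; it turns with the spindle.
- knob: Dark grey ribbed round knob, 44 mm diameter, 30 mm high, about 50 g, loose on the mat, top up. Origin: centre of its underside. Blind bore from below, 11.5 mm diameter, 25.5 mm deep, on its axis. A white pointer line on the top runs from the centre to the edge along its -x, above the set screw. Can be gripped across its diameter at any angle clear of the screw.
- screw: Set screw of the knob, backed out: 4.4 mm diameter, standing 3 mm out of the knob's side, 8 mm above the underside. Origin: on the knob's side, 22 mm from the knob's axis in the knob's -x direction. Its tip does not reach into the bore. It is on the flat when it points along the outward normal of the flat.
- mat: Blue service mat lying on the bench, fixed, 170 x 160 mm, 3 mm thick. Origin: centre of its underside.
- hex_key: Dark steel L-shaped hex key, 4 mm thick, legs 70 mm and 22 mm, lying on the mat beside the knob, not to be disturbed. Origin: under the middle of its long leg, which lies along its x.
- bottle: Amber glass bottle with black cap, 58 mm diameter, 115 mm high, standing on the bench; not to be disturbed. Origin: centre of its underside.
- beaker: Empty glass beaker, 60 mm diameter at the rim, 75 mm high, standing on the bench; not to be disturbed. Origin: centre of its underside.
Not all that is in view belongs to the job. What is shaped like the knob but orange is not meant.

How it is judged:
By the outcome, as a careful person would: the job done as asked, in the order asked, and still so for the second after the job is handed in, while the arm keeps its last pose, push and grip.
It also fails if it takes over 58 s, if anything falls off the work surface, if the arm or the gripper's body presses on something with over 40 N, if the wrist force passes 120 N, or if a joint passes its speed limit or range.

ROBOT

A 6-joint arm with a two-finger parallel gripper is mounted at the origin on the work surface. World frame = base frame: x ahead of the robot, y to its left, z up, the work surface at z = 0. Lengths are in m, angles in rad, forces in N, time in s.
With the tool pointing down it reaches from about 0.275 to 0.75 m from the base axis. Payload 10.2 kg.
Tool frame: the origin (TCP) lies between the finger pads; the fingertips stand r.nose_length ahead of it and the grasp point (between the pads) lies 11 mm behind it (r.nose_length is the distance from the TCP to the fingertips, in m); z points along the fingers, y is the line along which they close (so a half turn about z gives the same grasp; the last joint's range is limited). The gripper opens to 88 mm and grips with 3 to 60 N. Pads are 18 mm wide; open, the fingers measure 123 mm over their backs; the gripper's body (75 mm by 187 mm) begins 45 mm behind the grasp point.
Start: joints at [-1.346, 0.313, 1.498, -0, 1.331, -0.223], TCP at [0.227, -0.473, 0.247] pointing down, gripper open.
Joint ranges: [-2.94, 2.94], [-0.97, 2.17], [0.19, 2.56], [-1.23, 4.37], [0.02, 3.11], [-2.88, 2.88]. Speed limits (rad/s): [2.39, 2.39, 3.01, 3.14, 3.14, 3.14].

INTERFACE

Orientations are given as a unit quaternion [w, x, y, z].
In Python, from station import readout, viewer, workorder, r gives the robot as it stands.
- The arm moves only by the tool drive_tool, never from a script. Its argument "steps" is one flat list of numbers, 7 for each row, row after row: the turn, a rotation vector about the tool's x, y, z normalised to -1 to 1, where 1 is 90 degrees, then the shift along the tool's x, y, z normalised to -1 to 1, where 1 is 400 mm, then the opening, from 0 (shut) to 1 (fully open). In form: [rx, ry, rz, x, y, z, gripper, rx, ry, rz, x, y, z, gripper, ...]. A call has 1 to 8 rows; each row is the pose to reach, as a shift and turn from the pose commanded when the call began, along the tool's axes at that moment; what a row does not reach only later rows make up. A row lasts 1/8 s, in which the tool goes at most 62.5 mm and 10.7 degrees, less where a joint would pass 70% of its speed; a pose out of reach is approached as far as the arm can. A call with a number of a shift or a turn outside -1 to 1 is refused whole. A call with a gripper value outside its range is refused whole. The fingers move at their own pace and stop on an object; "force" is the grip in N (left out, the last holds). Time passes only in rows, so rows that repeat a pose let the fingers close. It gives the time, the measured TCP pose, the force, the opening and the grip force at its end, in the units of the state.
- readout.get_obs(): the state, without advancing time (a new reading comes with each control period).
- viewer.camera(name): name is "side" or "top" or "wrist"; returns a dict with "frame" (420x560x3 uint8, red, green, blue), "range_z" (420x560 float32, m along the optical axis (not along the pixel's ray), 0 where there is no reading), "vfov" (degrees; the focal length in pixels is half the picture's height over the tangent of half this angle, whatever the lens; pixels are square), "cx", "cy" (the principal point, pixels), "rvec" (rotation vector, rad) and "tvec" (3), from world to camera coordinates, as OpenCV has them. Camera axes: x right, y down, z forward; pixel columns grow to the right and rows downward; lengths in m; the calibration is good to about 2 mm. A picture is of the moment at which its call begins.
- workorder.close_job(): hands the job in; it is judged then, once.
The state is a dict: "clock": time; "joint_pos": joint angles; "qd": joint speeds; "tau": joint torques, N m; "tool_pos": TCP position; "tcp_rot": TCP orientation; "force": force on the tool from outside, world axes, zero at the start; "wrist_torque": the same for the moment, N m; "grip_width": finger opening in m; "grasp_force": force on a finger pad.
Only numpy, scipy, OpenCV 4.12 (cv2) and the standard library are available. Lean on these libraries where they do the work, as an engineer would, in place of code of your own. Each camera call takes 0.05 s, during which the arm holds its last target. There are 200 camera calls.

## Working session

There is one attempt and no reset: what is moved stays moved. The work goes in short steps, Python scripts to look and compute and a tool call to move; the robot and the scene stay as the last step left them, time stands still between calls to the robot, and variables do not carry over. Pictures are saved under pics/ and viewed, at most 10 in all, crops included, and the job is handed in when it is done.

Besides the shell and the picture viewer there is one more tool, called after "Call:" in YAML: its name, and indented under it one key for each argument. drive_tool: Moves the arm, as the interface text tells. Its arguments: {"type":"object","properties":{"steps":{"type":"array","items":{"type":"number"}},"force":{"type":"number"}},"required":["steps"]}

```bash
mkdir -p pics; cat > h.py <<'E'
import numpy as np, cv2
from scipy.spatial.transform import Rotation as R
from station import readout, viewer, workorder, r
def snap(n,f=None):
    c=viewer.camera(n)
    if f: cv2.imwrite('pics/'+f,c['frame'][:,:,::-1])
    c['f']=210/np.tan(np.radians(c['vfov'])/2); c['Rm']=R.from_rotvec(np.ravel(c['rvec'])).as_matrix(); c['t']=np.ravel(c['tvec'])
    return c
def ray(c,u,v):
    d=np.array([(u-c['cx'])/c['f'],(v-c['cy'])/c['f'],1.]); return -c['Rm'].T@c['t'], c['Rm'].T@d
def at_z(c,u,v,z):
    o,d=ray(c,u,v); return o+d*(z-o[2])/d[2]
def depth(c,u,v):
    o,d=ray(c,u,v); return o+d*c['range_z'][int(round(v)),int(round(u))]
def proj(c,p):
    q=c['Rm']@np.asarray(p)+c['t']; return np.array([c['cx'],c['cy']])+c['f']*q[:2]/q[2]
def tri(a,pa,b,pb):
    o1,d1=ray(a,*pa);o2,d2=ray(b,*pb)
    s=np.linalg.lstsq(np.c_[d1,-d2],o2-o1,rcond=None)[0]
    p,q=o1+s[0]*d1,o2+s[1]*d2; return (p+q)/2, np.linalg.norm(p-q)
E
python3 - <<'E'
from h import *
import pickle
o=readout.get_obs(); print(o, r.nose_length)
cs={n:snap(n,f'{n}0.png') for n in('side','top','wrist')}
pickle.dump(cs,open('c0.pkl','wb'))
for n,c in cs.items(): print(n,c['vfov'],c['cx'],c['cy'],-c['Rm'].T@c['t'],c['Rm'][2], c['frame'].shape)
t=cs['top']['frame'];s=cs['side']['frame']
cv2.imwrite('pics/all.png',np.hstack([cv2.resize(x,(400,300)) for x in(s,cs['wrist']['frame'])])[:,:,::-1])
E
```

```text
{'clock': 0.0, 'joint_pos': array([-1.34640763e+00,  3.13397105e-01,  1.49842555e+00,  1.37430377e-05,
        1.33103256e+00, -2.23425925e-01]), 'qd': array([-0.00171607,  0.00109718, -0.00030989,  0.00090871, -0.00012304,
       -0.00020398]), 'tau': array([-3.48092362e-04, -4.02211618e+01, -2.52269357e+01,  6.93383161e-02,
        3.52019991e-02, -9.67423466e-05]), 'tool_pos': array([ 0.22724764, -0.47299991,  0.24619248]), 'tcp_rot': array([-6.31282807e-04,  9.75037480e-01,  2.22039443e-01,  6.37003152e-06]), 'force': array([-0.48540065, -0.01732398, -0.11065015]), 'wrist_torque': array([ 0.03897608,  0.03966708, -0.02620079]), 'grasp_force': 0.0, 'grip_width': 0.08773366466725581} 0.008
side 49.19298567381172 275.29792709194686 209.20087182502553 [ 0.39050127 -0.89014859  0.8565015 ] [ 0.08690262  0.73090675 -0.67692189] (420, 560, 3)
top 49.56027876281444 272.68636955151635 212.56130469663503 [ 0.36115932 -0.13415709  1.256466  ] [ 0.101501   -0.00109201 -0.99483484] (420, 560, 3)
wrist 67.33387736004856 280.36937975643565 211.397741801485 [ 0.29337154 -0.4414708   0.38421338] [-0.25612991 -0.12187718 -0.95892827] (420, 560, 3)
```

```bash
ls; ls pics
```

```text
c0.pkl
h.py
pics
all.png
side0.png
top0.png
wrist0.png
```

View pics/top0.png

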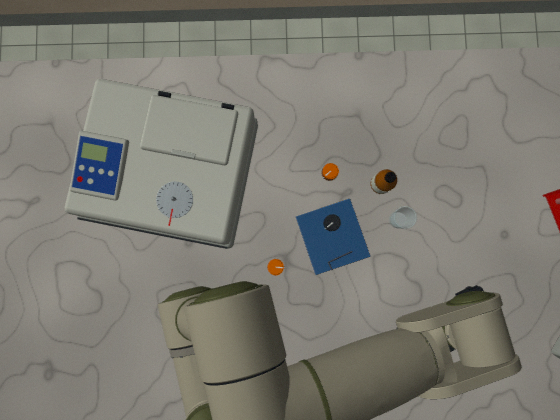

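View pics/side0.png

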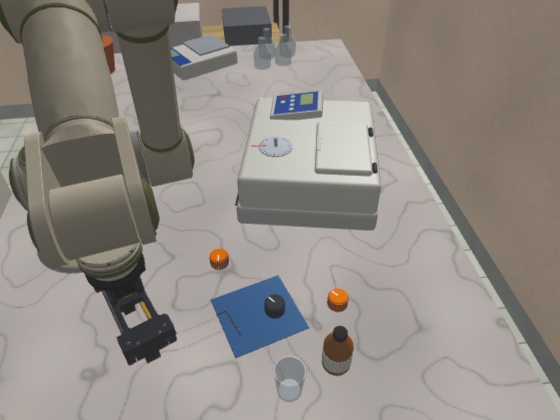

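Top view: the dial and spindle are at about (174,199), with the red index running down to (169,224). Knob candidates are dark grey at (332,223) on the mat, orange at (330,172) and orange at (276,267). Only the dark one on the mat, beside the hex key at (340,258), fits the description. In the side view it is at (275,306) and the spindle at (275,143). I'll confirm this in enlarged crops.

```bash
python3 - <<'E'
from h import *
import pickle
cs=pickle.load(open('c0.pkl','rb'))
def crop(c,u,v,w=25): return cv2.resize(c['frame'][v-w:v+w,u-w:u+w],(300,300),interpolation=cv2.INTER_CUBIC)
T,S=cs['top'],cs['side']
a=np.vstack([np.hstack([crop(T,174,199),crop(S,275,146)]),np.hstack([crop(T,335,228),crop(S,275,306)])])
cv2.imwrite('pics/cr1.png',a[:,:,::-1])
print(tri(T,(174,199),S,(276,141)),tri(T,(332,223),S,(275,302)))
print(depth(T,332,223),depth(T,190,199),depth(T,340,235))
E
```

```text
(array([0.51112864, 0.09924566, 0.18012917]), np.float64(0.0030178656133423077)) (array([ 0.45564989, -0.29497615,  0.03087885]), np.float64(0.0038660527485488193))
[ 0.45383046 -0.29515068  0.02930228] [0.51109716 0.06436144 0.16200132] [ 0.42218154 -0.31955461  0.00153677]
```

View pics/cr1.png

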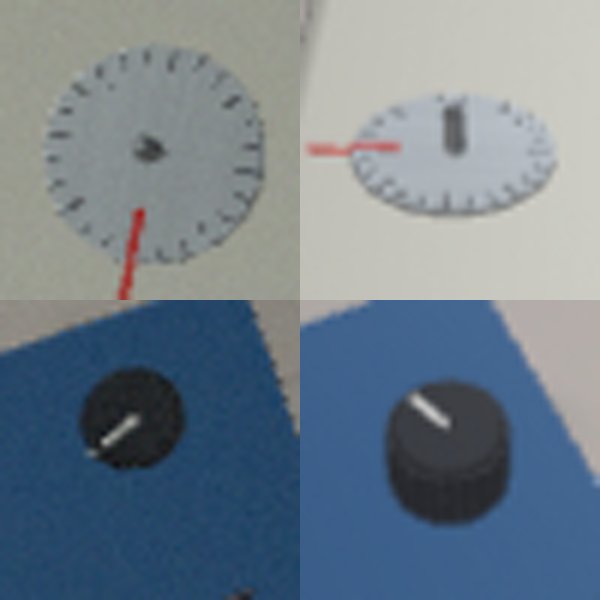

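The crops confirm the dark knob on the mat. Its pointer runs towards the lower left in the top view, and the spindle stands at the dial centre. Next I'll move the wrist camera over the spindle.

```bash
cat >> h.py <<'E'
def yawy(q): 
    y=R.from_quat(np.r_[q[1:],q[0]]).as_matrix()[:,1]; return np.degrees(np.arctan2(y[1],y[0]))
def go(p,yaw=None):
    "numbers of a move to p with tool down and tool y at yaw (deg)"
    o=readout.get_obs(); M=R.from_quat(np.r_[o['tcp_rot'][1:],o['tcp_rot'][0]]).as_matrix()
    yw=yawy(o['tcp_rot']) if yaw is None else yaw
    a=np.radians(yw); y=np.array([np.cos(a),np.sin(a),0]); z=np.array([0,0,-1.])
    D=np.c_[np.cross(y,z),y,z]
    rv=R.from_matrix(M.T@D).as_rotvec()/(np.pi/2); s=M.T@(np.asarray(p)-o['tool_pos'])/.4
    print('pos',o['tool_pos'].round(5),'yaw',round(yawy(o['tcp_rot']),2),'turn',rv.round(4),'shift',s.round(5),'t',round(o['clock'],2))
E
python3 - <<'E'
from h import *
import pickle
cs=pickle.load(open('c0.pkl','rb'));T,S=cs['top'],cs['side']
W=cs['wrist'];o=readout.get_obs();M=R.from_quat(np.r_[o['tcp_rot'][1:],o['tcp_rot'][0]]).as_matrix()
print('cam in tool',M.T@(-W['Rm'].T@W['t']-o['tool_pos']),M.T@W['Rm'][2])
f=lambda u,v,u0,v0:(u0-25+u/6-.4,v0-25+v/6-.4)
a,b=at_z(T,*f(139,210,174,199),.163),at_z(T,*f(122,300,174,199),.163);print('index',a,b,np.degrees(np.arctan2(*(b-a)[1::-1])))
print('dial c',at_z(T,*f(154,154,174,199),.163),at_z(S,*f(152,155,275,146),.163))
a,b=at_z(T,*f(137,118,335,228),.033),at_z(T,*f(101,146,335,228),.033);print('ptr',a,b,np.degrees(np.arctan2(*(b-a)[1::-1])))
print('key', at_z(T,350,253,.005),at_z(T,330,262,.005))
go([.511,.1,.25],45)
E
```

```text
cam in tool [ 7.33003056e-02  1.42739836e-05 -1.37900213e-01] [-2.83872958e-01 -1.00035553e-04  9.58861895e-01]
index [0.48868724 0.10846032 0.163     ] [0.45246841 0.11541087 0.163     ] 169.13676465047106
dial c [0.5113     0.10232513 0.163     ] [0.50973862 0.10004052 0.163     ]
ptr [ 0.4555031  -0.29591107  0.033     ] [ 0.44331902 -0.27926046  0.033     ] 126.19480060361758
key [ 0.37201557 -0.34441355  0.005     ] [ 0.34892941 -0.2887003   0.005     ]
pos [ 0.22726 -0.47306  0.2463 ] yaw -64.34 turn [-3.0000e-04 -7.0000e-04 -1.2149e+00] shift [ 1.25972 -0.98426 -0.008  ] t 0.15
```

Call:
drive_tool:
  steps: [0,0,-0.7,0.65,-0.5,-0.01,1,0,0,-0.7,0.65,-0.5,-0.01,1,0,0,-0.7,0.65,-0.5,-0.01,1,0,0,-0.7,0.65,-0.5,-0.01,1,0,0,-0.7,0.65,-0.5,-0.01,1,0,0,-0.7,0.65,-0.5,-0.01,1,0,0,-0.7,0.65,-0.5,-0.01,1]

```text
clock: 1.02
tool_pos: [0.3753, -0.1796, 0.2507]
tcp_rot: [-0.0, 0.715, 0.699, -0.0]
force: [0.1, 0.1, 0.6]
grip_width: 0.0882
grasp_force: 0.0
```

```bash
python3 - <<'E'
from h import *
go([.511,.1,.235],45)
E
```

```text
pos [ 0.3753  -0.17964  0.2507 ] yaw -1.3 turn [-1.000e-04 -0.000e+00 -5.144e-01] shift [0.7066  0.32334 0.0392 ] t 1.02
```

Call:
drive_tool:
  steps: [0,0,-0.51,0.707,0.323,0.039,1,0,0,-0.51,0.707,0.323,0.039,1,0,0,-0.51,0.707,0.323,0.039,1,0,0,-0.51,0.707,0.323,0.039,1,0,0,-0.51,0.707,0.323,0.039,1,0,0,-0.51,0.707,0.323,0.039,1,0,0,-0.51,0.707,0.323,0.039,1]

```text
clock: 1.9
tool_pos: [0.5108, 0.0979, 0.2348]
tcp_rot: [-0.0, 0.388, 0.922, -0.0]
force: [0.5, -0.6, -1.0]
grip_width: 0.0881
grasp_force: 0.0
```

```bash
python3 - <<'E'
from h import *
import pickle
go([.511,.1,.235],45)
c=snap('wrist','w1.png'); pickle.dump(c,open('w1.pkl','wb'))
p=proj(c,[.511,.1,.187]);q=proj(c,[.511,.1,.163]);print(p,q)
u,v=((p+q)/2).astype(int)
cv2.imwrite('pics/w1c.png',np.hstack([cv2.resize(c['frame'],(400,300)),cv2.resize(c['frame'][v-50:v+50,u-50:u+50],(400,400),interpolation=cv2.INTER_CUBIC)[:300]])[:,:,::-1]) if 0 else cv2.imwrite('pics/w1c.png',cv2.resize(c['frame'][max(v-75,0):v+75,u-100:u+100],(800,600),interpolation=cv2.INTER_CUBIC)[:,:,::-1])
print(max(v-75,0),u-100)
E
```

```text
pos [0.51083 0.09793 0.23479] yaw 44.36 turn [-0.0005 -0.0002 -0.0071] shift [ 0.0034   0.00392 -0.00053] t 1.9
[282.56191048 237.02502616] [282.38033556 224.70864208]
155 182
```

View pics/w1c.png

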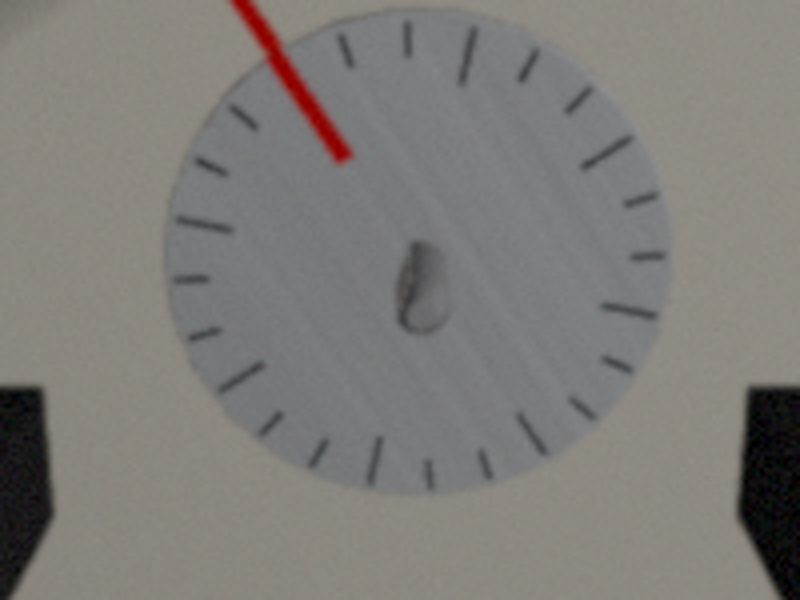

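The wrist crop shows the dial centre at about crop (417,252) and the red index from (345,158) to (238,0). The flat looks like the darker left face of the shaft at (402,290). I'll stretch the contrast and fit the dial circle.

```bash
python3 - <<'E'
from h import *
import pickle
from scipy.optimize import least_squares
c=pickle.load(open('w1.pkl','rb'));top=pickle.load(open('c0.pkl','rb'))
f=lambda u,v:(182+(u+.5)/4-.5,155+(v+.5)/4-.5)
E=[(165,250),(670,255),(420,8),(415,495),(205,130),(630,130),(250,430),(600,420)]
P=np.array([at_z(c,*f(*e),.163)[:2] for e in E])
s=least_squares(lambda k:np.hypot(*(P-k[:2]).T)-k[2],[.51,.1,.045]);print('centre',s.x,s.fun.round(4))
a,b=at_z(c,*f(345,158),.163),at_z(c,*f(238,0),.163);print(np.degrees(np.arctan2(*(b-a)[1::-1])))
d=s.x[:2]-a[:2];print('from centre',np.degrees(np.arctan2(-(d)[1],-d[0])),np.hypot(*d))
m=[depth(c,*f(*e))[2] for e in[(300,300),(520,200),(520,300),(330,220)]];print('plate z',m)
print('spindle top', depth(c,*f(428,315)), depth(c,*f(425,300)))
g=cv2.cvtColor(c['frame'],cv2.COLOR_RGB2GRAY)[205:245,268:308]
g=cv2.convertScaleAbs(cv2.normalize(g,None,0,255,cv2.NORM_MINMAX))
cv2.imwrite('pics/w1d.png',cv2.resize(g,(600,600),interpolation=cv2.INTER_CUBIC))
E
```

```text
centre [0.5110863  0.10362436 0.0440666 ] [ 0.0002 -0.      0.0008  0.0004 -0.0004 -0.0007 -0.0004  0.0002]
167.4055521505593
from centre 167.15454180747577 0.023190402650582295
plate z [np.float64(0.16300962883127623), np.float64(0.1620943419231075), np.float64(0.1625938868679736), np.float64(0.16291861655239856)]
spindle top [0.51204864 0.10436265 0.18682571] [0.51000213 0.1057607  0.18664314]
```

View pics/w1d.png

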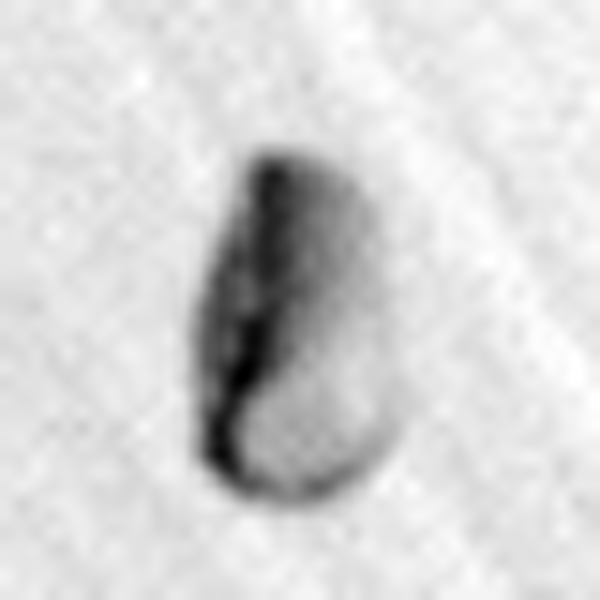

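The stretched crop shows the flat as the dark parallelogram (255,155), (195,325), (203,465), (267,325), with the base corners first. I'll compute its direction and the pinch approach.

```bash
python3 - <<'E'
from h import *
import pickle
c=pickle.load(open('w1.pkl','rb'))
g=lambda u,v:(268+(u+.5)/15-.5,205+(v+.5)/15-.5)
for z,A,B in((.163,(252,155),(195,325)),(.182,(267,328),(203,465))):
    a,b=at_z(c,*g(*A),z),at_z(c,*g(*B),z);d=b-a
    ang=np.degrees(np.arctan2(d[1],d[0]));print(a,b,np.hypot(*d[:2]),'chord',ang,'normals',ang-90,ang+90)
    n=np.array([np.cos(np.radians(ang-90)),np.sin(np.radians(ang-90))]);m=(a+b)[:2]/2
    print('axis from flat',m-.003*n,m+.003*n)
# instrument yaw from top: front deck edge
T=pickle.load(open('c0.pkl','rb'))['top']
a,b=at_z(T,66,212,.16),at_z(T,228,246,.16);print('front edge dir',np.degrees(np.arctan2(*(b-a)[1::-1]))+90,)
for o in('top','side'):
    pass
go([.5113,.1036,.20],27); go([.5113,.1036,.176],27)
E
```

```text
[0.50690086 0.10610651 0.163     ] [0.51084892 0.09830078 0.163     ] 0.008747373427957212 chord -63.170119636908204 normals -153.1701196369082 26.829880363091796
axis from flat [0.51155194 0.10355767] [0.50619784 0.10084961]
[0.50854308 0.10506377 0.182     ] [0.51095889 0.09870362 0.182     ] 0.006803502293814115 chord -69.20142159322019 normals -159.20142159322018 20.79857840677981
axis from flat [0.51255549 0.10294895] [0.50694648 0.10081844]
front edge dir -13.280929333705004
pos [0.51079 0.09763 0.23505] yaw 44.34 turn [-0.0003  0.      0.1926] shift [0.00978 0.01139 0.08763] t 1.95
pos [0.51079 0.09763 0.23505] yaw 44.34 turn [-0.0003  0.      0.1926] shift [0.00978 0.01142 0.14763] t 1.95
```

Call:
drive_tool:
  steps: [0,0,0.215,0.012,0.0125,0.0876,0.4,0,0,0.215,0.012,0.0125,0.0876,0.4,0,0,0.215,0.012,0.0125,0.15,0.4,0,0,0.215,0.012,0.0125,0.15,0.4,0,0,0.215,0.012,0.0125,0.15,0.4]
  force: 10

```text
clock: 2.58
tool_pos: [0.5114, 0.1053, 0.1761]
tcp_rot: [0.001, 0.537, 0.844, 0.0]
force: [0.2, -0.3, -0.3]
grip_width: 0.0404
grasp_force: 0.0
```

Call:
drive_tool:
  steps: [0,0,0,0,0,0,0,0,0,0,0,0,0,0,0,0,0,0,0,0,0,0,0,0,0,0,0,0,0,0,0,0,0,0,0]
  force: 10

```text
clock: 3.2
tool_pos: [0.5109, 0.1061, 0.1753]
tcp_rot: [-0.0, 0.536, 0.844, -0.0]
force: [-4.6, -2.4, 3.3]
grip_width: 0.0076
grasp_force: 10.0
```

```bash
python3 - <<'E'
from h import *
o=readout.get_obs();print(o['grip_width'],o['grasp_force'],o['force'],o['wrist_torque']);go([.5113,.1036,.20],27)
E
```

```text
0.007562508910060383 10.000223192037083 [-4.63784131 -2.41191635  3.30932013] [-0.2143422   0.30766503  0.01115371]
pos [0.51089 0.10614 0.17526] yaw 25.21 turn [-0.0003  0.     -0.0199] shift [-0.00619 -0.00182 -0.06184] t 3.2
```

Call:
drive_tool:
  steps: [0,0,0,-0.003,-0.002,0,0.2,0,0,0,-0.006,-0.002,0,0.2,0,0,0,-0.006,-0.002,0,0.2]
  force: 25

```text
clock: 3.58
tool_pos: [0.5115, 0.1036, 0.175]
tcp_rot: [0.0, 0.536, 0.844, 0.0]
force: [-0.5, 0.7, 0.3]
grip_width: 0.0177
grasp_force: 0.0
```

Call:
drive_tool:
  steps: [0,0,0,0,0,0,0,0,0,0,0,0,0,0,0,0,0,0,0,0,0,0,0,0,0,0,0,0,0,0,0,0,0,0,0]
  force: 25

```text
clock: 4.2
tool_pos: [0.5118, 0.1039, 0.1752]
tcp_rot: [0.0, 0.536, 0.844, 0.0]
force: [4.7, 3.2, -2.8]
grip_width: 0.0078
grasp_force: 25.0
```

```bash
python3 - <<'E'
from h import *
o=readout.get_obs();print(o['grip_width'],o['grasp_force'],o['force'],o['wrist_torque']);go([.5113,.1036,.175],25)
E
```

```text
0.00777357396692013 24.99936963817163 [ 4.70056709  3.24407503 -2.79495494] [ 0.317523   -0.93326093  0.03972482]
pos [0.51176 0.10388 0.17516] yaw 25.21 turn [0.0008 0.0001 0.0023] shift [-0.00015 -0.00134  0.0004 ] t 4.2
```

Call:
drive_tool:
  steps: [0,0,0,0,-0.001,0,0.17,0,0,0,0,-0.001,0,0.17,0,0,-0.167,0,-0.001,0,0.17,0,0,-0.167,0,-0.001,0,0.17,0,0,-0.167,0,-0.001,0,0,0,0,-0.167,0,-0.001,0,0,0,0,-0.167,0,-0.001,0,0,0,0,-0.167,0,-0.001,0,0]
  force: 25

```text
clock: 5.2
tool_pos: [0.5114, 0.104, 0.1752]
tcp_rot: [0.0, 0.422, 0.907, 0.001]
force: [3.8, 3.3, -2.2]
grip_width: 0.0076
grasp_force: 25.0
```

```bash
python3 - <<'E'
from h import *
o=readout.get_obs();print(o['grip_width'],o['grasp_force'],o['force'],o['wrist_torque']);go([.5113,.1036,.175],25)
E
```

```text
0.0075680548215170205 24.999735821475042 [ 3.79894434  3.2694958  -2.15508451] [ 0.53862    -0.73187051 -0.08272997]
pos [0.51143 0.10396 0.1752 ] yaw 40.11 turn [ 1.100e-03 -1.000e-04  1.679e-01] shift [-0.00047 -0.00083  0.00049] t 5.2
```

Call:
drive_tool:
  steps: [0,0,0,0,-0.001,0,0.17,0,0,0,0,-0.001,0,0.17,0,0,0.08,0,-0.001,0,0.17,0,0,0.08,0,-0.001,0,0.17,0,0,0.08,0,-0.001,0,0,0,0,0.08,0,-0.001,0,0,0,0,0.08,0,-0.001,0,0,0,0,0.08,0,-0.001,0,0]
  force: 25

```text
clock: 6.2
tool_pos: [0.5117, 0.1039, 0.1753]
tcp_rot: [0.001, 0.476, 0.879, 0.001]
force: [6.1, 5.2, -2.5]
grip_width: 0.0072
grasp_force: 25.0
```

```bash
python3 - <<'E'
from h import *
o=readout.get_obs();print(o['grip_width'],o['grasp_force'],o['force'],o['wrist_torque']);go([.5113,.1036,.175],25)
E
```

```text
0.007162674001067942 24.99965080562106 [ 6.08973995  5.1890561  -2.51860238] [ 0.6549267  -1.13087104 -0.11179587]
pos [0.51166 0.10386 0.17527] yaw 33.14 turn [0.0021 0.0002 0.0904] shift [-5.0e-05 -1.1e-03  6.6e-04] t 6.2
```

Call:
drive_tool:
  steps: [0,0,0,0,0.0015,0,0.17,0,0,0,0,0.0015,0,0.17,0,0,-0.033,0,0.0015,0,0.17,0,0,-0.033,0,0.0015,0,0.17,0,0,-0.033,0,0.0015,0,0,0,0,-0.033,0,0.0015,0,0,0,0,-0.033,0,0.0015,0,0,0,0,-0.033,0,0.0015,0,0]
  force: 25

```text
clock: 7.2
tool_pos: [0.5116, 0.1039, 0.1752]
tcp_rot: [0.0, 0.454, 0.891, 0.001]
force: [3.5, 2.9, -2.7]
grip_width: 0.0078
grasp_force: 25.0
```

```bash
python3 - <<'E'
from h import *
o=readout.get_obs();print(o['grip_width'],o['grasp_force'],o['force'],o['wrist_torque']);go([.5113,.1036,.175],25)
E
```

```text
0.007755108668747443 24.99966998992022 [ 3.50301074  2.94078829 -2.68583652] [ 0.50709213 -0.79406407 -0.00545777]
pos [0.51162 0.10389 0.1752 ] yaw 35.99 turn [9.000e-04 1.000e-04 1.221e-01] shift [-0.00011 -0.00108  0.00049] t 7.2
```

```bash
python3 - <<'E'
from h import *
import pickle
for i in range(6):
    c=snap('wrist');o=readout.get_obs();print(round(o['grip_width']*1e3,3),o['force'].round(1),o['wrist_torque'].round(3),yawy(o['tcp_rot']).round(2),o['tool_pos'].round(5))
pickle.dump(c,open('w2.pkl','wb'))
p=proj(c,[.5115,.1036,.187]);u,v=p.astype(int);print(p)
g=cv2.normalize(cv2.cvtColor(c['frame'][v-50:v+34,u-56:u+56],cv2.COLOR_RGB2GRAY),None,0,255,cv2.NORM_MINMAX)
cv2.imwrite('pics/w2.png',cv2.resize(g,(784,588),interpolation=cv2.INTER_CUBIC))
E
```

```text
7.585 [ 4.7  3.9 -1.9] [ 0.538 -0.779 -0.042] 35.98 [0.51162 0.10389 0.17521]
7.411 [ 4.2  3.3 -1.1] [ 0.507 -0.747 -0.092] 35.98 [0.51161 0.10389 0.17522]
7.546 [ 4.1  4.2 -2. ] [ 0.5   -0.839 -0.091] 35.98 [0.51163 0.10388 0.17521]
7.637 [ 3.9  2.5 -2.4] [ 0.492 -0.754 -0.073] 35.99 [0.51158 0.10389 0.17519]
7.227 [ 6.   2.8 -2. ] [ 0.543 -0.812 -0.097] 35.98 [0.5116  0.10388 0.17519]
7.489 [ 5.1  3.5 -2.9] [ 0.507 -0.817 -0.093] 35.99 [0.51161 0.1039  0.17519]
[279.24516325 288.09109664]
```

View pics/w2.png

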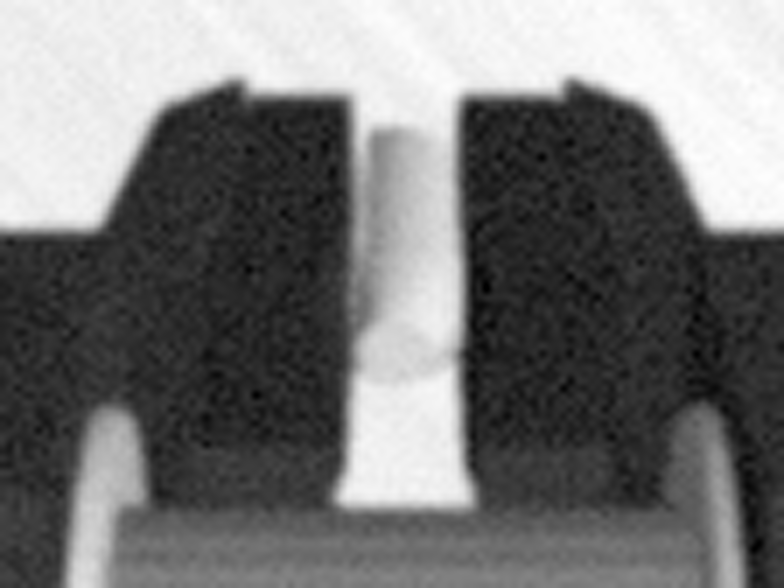

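The picture shows the shaft between the pads, with a wedge gap on the left: shaft edge x≈372 against pad x≈352 at the near end. The pads are therefore about 13° anticlockwise of the flat. I'll turn back to about 22° and average the width readings.

Call:
drive_tool:
  steps: [0,0,0,0,0.001,0,0.17,0,0,0,0,0.001,0,0.17,0,0,0.155,0,0.001,0,0.17,0,0,0.155,0,0.001,0,0.17,0,0,0.155,0,0.001,0,0,0,0,0.155,0,0.001,0,0,0,0,0.155,0,0.001,0,0,0,0,0.155,0,0.001,0,0]
  force: 25

```text
clock: 8.5
tool_pos: [0.5117, 0.1038, 0.1752]
tcp_rot: [0.0, 0.559, 0.829, 0.0]
force: [4.0, 0.6, -2.2]
grip_width: 0.0072
grasp_force: 25.0
```

```bash
cat >> h.py <<'E'
def gripstat(n=6):
    a=[]
    for i in range(n):
        c=snap('wrist');o=readout.get_obs();a.append(np.r_[o['grip_width']*1e3,o['force'],o['wrist_torque']])
    print('width',np.mean(a,0)[0].round(2),'F',np.mean(a,0)[1:4].round(1),'T',np.mean(a,0)[4:].round(3),o['tool_pos'].round(5),yawy(o['tcp_rot']).round(2),o['grasp_force'].round(1),'t',round(o['clock'],2)); return c
E
python3 -c "
from h import *
gripstat()"
```

```text
Traceback (most recent call last):
  File "h.py", line 35, in gripstat
    print('width',np.mean(a,0)[0].round(2),'F',np.mean(a,0)[1:4].round(1),'T',np.mean(a,0)[4:].round(3),o['tool_pos'].round(5),yawy(o['tcp_rot']).round(2),o['grasp_force'].round(1),'t',round(o['clock'],2)); return c
                                                                                                                                                           ^^^^^^^^^^^^^^^^^^^^^^
AttributeError: 'float' object has no attribute 'round'
```

```bash
sed -i "s/o\['grasp_force'\].round(1)/round(float(o['grasp_force']),1)/" h.py; python3 -c "
from h import *
gripstat(8)"
```

```text
width 7.29 F [ 5.   1.2 -2.4] T [ 0.24  -0.873  0.068] [0.51173 0.10389 0.17517] 22.06 25.0 t 9.2
```

Call:
drive_tool:
  steps: [0,0,0,0,0,0,0.17,0,0,0,0,0,0,0.17,0,0,-0.067,0,0,0,0.17,0,0,-0.067,0,0,0,0.17,0,0,-0.067,0,0,0,0,0,0,-0.067,0,0,0,0,0,0,-0.067,0,0,0,0,0,0,-0.067,0,0,0,0]
  force: 25

```text
clock: 10.2
tool_pos: [0.5117, 0.104, 0.1752]
tcp_rot: [0.0, 0.515, 0.857, 0.0]
force: [2.5, 2.9, -1.3]
grip_width: 0.0075
grasp_force: 25.0
```

```bash
python3 -c "
from h import *
gripstat(8)"
```

```text
width 7.21 F [ 4.2  2.7 -1.6] T [ 0.445 -0.761 -0.023] [0.51171 0.10396 0.17519] 28.08 25.0 t 10.6
```

```bash
python3 - <<'E'
from h import *
import pickle
c=snap('wrist');pickle.dump(c,open('w3.pkl','wb'))
for n in('w2','w3'):
    g=cv2.cvtColor(pickle.load(open(n+'.pkl','rb'))['frame'],cv2.COLOR_RGB2GRAY)
    u,v=279,288
    for a,b in((19,23),(23,28),(28,33),(33,38),(38,42),(42,46),(46,50),(50,55),(57,62)):
        print(n,a,b,g[v-50+a:v-50+b,u-56+46:u-56+72].mean(0).astype(int))
E
```

```text
w2 19 23 [ 15  22  22  40  79 108  99  77  78  83  89  98 102 106 110 115 120 120
 109  68  32  22  19  19  21  17]
w2 23 28 [ 23  15  23  37  68  89  87  79  79  86  94  97 103 107 111 114 117 117
 106  67  31  21  17  18  18  20]
w2 28 33 [ 21  20  22  34  62  85  82  77  82  89  94 101 104 109 112 116 118 117
 109  77  38  23  19  21  18  21]
w2 33 38 [ 23  24  28  40  67  84  81  80  85  93  98 103 108 111 114 117 119 120
 116  94  50  15  20  19  20  19]
w2 38 42 [ 27  28  33  45  65  68  72  81  89  99 104 110 113 119 121 125 127 125
 122 108  61  16  13   6  20  24]
w2 42 46 [ 27  29  29  47  64  62  66  81  95 106 113 118 121 125 128 128 130 127
 125 108  59  18  12  19  17  18]
w2 46 50 [ 26  26  30  40  62  81  99 110 114 115 116 115 118 119 122 125 128 124
 115  96  52  18  13  14  19  19]
w2 50 55 [ 25  25  29  45  77 102 114 115 117 117 118 117 118 120 118 119 120 120
 111  76  33  13  17  19  19  20]
w2 57 62 [ 24  22  30  67 108 127 131 131 131 131 129 131 131 131 131 131 132 132
 126 100  52  19  20  19  22  20]
w3 19 23 [ 21  22  26  36  63  79  80  83  88  93  99 10
[... 287 characters left out ...]
 22]
w3 33 38 [ 22  23  28  49  72  77  82  90  94 100 106 110 113 117 119 120 121 121
 112  79  34  17  13  20  22  20]
w3 38 42 [ 25  27  25  37  55  72  85  93  99 106 110 116 119 124 126 126 126 126
 117  93  47  16   6  18  20  22]
w3 42 46 [ 24  21  27  36  50  64  81  94 106 111 117 121 125 128 129 129 129 125
 116  90  46  16  16  15  17  22]
w3 46 50 [ 24  27  24  36  57  80 102 111 114 116 116 118 118 121 124 125 125 119
 105  78  38  18  11  14  24  17]
w3 50 55 [ 23  25  29  39  71 104 113 117 116 116 117 118 118 118 118 117 117 116
 105  65  25  13  19  18  20  21]
w3 57 62 [ 21  22  30  57  99 124 131 131 131 131 132 132 130 129 130 131 130 129
 118  83  37  21  19  24  21  19]
```

Call:
drive_tool:
  steps: [0,0,0,0,0.0006,0,0,0,0,0.08,0,0.0006,0,0,0,0,0.16,-0.0005,0.0006,0,0,0,0,0.24,-0.001,0.0006,0,0,0,0,0.32,-0.001,0.0006,0,0,0,0,0.4,-0.0015,0.0006,0,0,0,0,0.452,-0.0015,0.0006,0,0,0,0,0.452,-0.0015,0.0006,0,0]
  force: 40

```text
clock: 11.65
tool_pos: [0.5119, 0.1034, 0.1752]
tcp_rot: [-0.0, 0.78, 0.626, -0.0]
force: [1.4, 2.2, 0.5]
grip_width: 0.007
grasp_force: 40.0
```

```bash
python3 - <<'E'
from h import *
import pickle
c=gripstat(4)
go([.5122,.1035,.1752],-12.7)
pickle.dump(c,open('w4.pkl','wb'))
g=cv2.cvtColor(c['frame'],cv2.COLOR_RGB2GRAY);u,v=279,288
for a,b in((19,23),(23,28),(28,33)): print(a,b,g[v-50+a:v-50+b,u-56+46:u-56+72].mean(0).astype(int))
# index line from this pose: red pixels
h=cv2.cvtColor(c['frame'],cv2.COLOR_RGB2HSV);m=((h[...,0]<8)|(h[...,0]>172))&(h[...,1]>150)&(h[...,2]>60)
v,u=np.nonzero(m);P=np.array([at_z(c,a,b,.163)[:2] for a,b in zip(u,v)]);k=np.hypot(*(P-[.5112,.1037]).T)
P=P[(k>.022)&(k<.066)];print(len(P),P.min(0),P.max(0))
cc=P.mean(0);w=np.linalg.svd(P-cc,full_matrices=False)[2][0];print('index dir',np.degrees(np.arctan2(w[1],w[0])),cc,'from axis',np.degrees(np.arctan2(*(cc-[.5112,.1037])[::-1])))
E
```

```text
width 6.95 F [ 1.7  1.7 -0.3] T [ 0.322 -0.317  0.041] [0.5119  0.10344 0.17514] -12.53 40.0 t 11.85
pos [0.5119  0.10344 0.17514] yaw -12.53 turn [-0.0002  0.      0.0019] shift [ 0.00031  0.00069 -0.00015] t 11.85
19 23 [ 28  27  28  30  60  91 106 111 112 116 118 119 121 119 117 118 118 116
 100  59  29  28  27  27  25  30]
23 28 [ 28  27  27  32  58  94 107 112 115 117 120 120 119 120 118 115 112 104
  83  45  26  27  27  25  29  28]
28 33 [ 29  27  25  33  65  99 110 114 116 119 122 122 121 120 119 116 115 108
  93  54  24  28  26  27  25  29]
422 [0.44970339 0.10734205] [0.48863252 0.11961211]
index dir -15.444856937659193 [0.46985072 0.11323601] from axis 167.01345345036052
```

Call:
drive_tool:
  steps: [0,0,0.025,0,0.0007,0,0,0,0,0.05,0,0.0007,0,0,0,0,0.05,0,0.0007,0,0]
  force: 40

```text
clock: 12.22
tool_pos: [0.5119, 0.1034, 0.1751]
tcp_rot: [-0.0, 0.804, 0.595, -0.0]
force: [-0.7, 1.8, 1.7]
grip_width: 0.0069
grasp_force: 40.0
```

```bash
python3 -c "
from h import *
gripstat(6)"
```

```text
width 6.99 F [-2.3  1.9  2.6] T [0.273 0.346 0.047] [0.51198 0.10339 0.17514] -17.06 40.0 t 12.53
```

Call:
drive_tool:
  steps: [0,0,0,0,0,0,0.17,0,0,0,0,0,0,0.17,0,0,-0.045,0,0.0002,0,0.17,0,0,-0.045,0,0.0002,0,0.17,0,0,-0.045,0,0.0002,0,0,0,0,-0.045,0,0.0002,0,0,0,0,-0.045,0,0.0002,0,0]
  force: 25

```text
clock: 13.4
tool_pos: [0.512, 0.1034, 0.1751]
tcp_rot: [-0.0, 0.783, 0.622, -0.0]
force: [-3.5, -0.4, 1.6]
grip_width: 0.0075
grasp_force: 25.0
```

```bash
python3 -c "
from h import *
gripstat(10)"
```

```text
width 7.26 F [-5.3 -0.2  2.3] T [-0.007  0.778 -0.055] [0.51204 0.1034  0.17506] -13.04 25.0 t 13.9
```

Call:
drive_tool:
  steps: [0,0,0,0,-0.001,0,0.17,0,0,0,0,-0.001,0,0.17,0,0,0.067,0,-0.001,0,0.17,0,0,0.067,0,-0.001,0,0.17,0,0,0.067,0,-0.001,0,0,0,0,0.067,0,-0.001,0,0,0,0,0.067,0,-0.001,0,0]
  force: 25

```text
clock: 14.78
tool_pos: [0.512, 0.1034, 0.1751]
tcp_rot: [0.0, 0.814, 0.58, 0.0]
force: [0.1, -0.0, -0.7]
grip_width: 0.0073
grasp_force: 25.0
```

```bash
python3 -c "
from h import *
gripstat(10)"
```

```text
width 7.36 F [0.1 0.3 0.4] T [-0.003 -0.045  0.065] [0.512   0.10345 0.17513] -19.07 25.0 t 15.28
```

Call:
drive_tool:
  steps: [0,0,-0.05,0,0,0,0,0,0,-0.1,0,0,0,0,0,0,-0.1,0,0,0,0,0,0,-0.1,0,0,0,0.17,0,0,-0.1,0,0,0,0.17,0,0,-0.067,0,0,0,0,0,0,-0.067,0,0,0,0,0,0,-0.067,0,0,0,0]
  force: 25

```text
clock: 16.27
tool_pos: [0.512, 0.1034, 0.1751]
tcp_rot: [0.0, 0.783, 0.622, -0.0]
force: [0.4, -0.3, -0.2]
grip_width: 0.007
grasp_force: 25.0
```

```bash
python3 -c "
from h import *
gripstat(10)"
```

```text
width 7.33 F [ 0.1 -0.6 -0.5] T [-0.158 -0.061  0.052] [0.51196 0.1034  0.1751 ] -13.04 25.0 t 16.77
```

Call:
drive_tool:
  steps: [0,0,0.03,0,0,0,0,0,0,0.03,0,0,0,0,0,0,0.03,0,0,0,0.3,0,0,0.03,0,0,0,0.3,0,0,-0.2,0,0,0,0.3,0,0,-0.5,0,-0.0025,0,0.3,0,0,-0.8,0,-0.0025,0,0.3,0,0,-1,0,-0.0025,0,0.3]
  force: 5

```text
clock: 17.77
tool_pos: [0.511, 0.1037, 0.1752]
tcp_rot: [-0.0, 0.518, 0.855, 0.0]
force: [0.4, 0.1, -0.1]
grip_width: 0.0262
grasp_force: 0.0
```

```bash
python3 -c "
from h import *
go([.5110,.1036,.175],77)"
```

```text
pos [0.51099 0.10372 0.17516] yaw 27.6 turn [ 1.000e-04 -0.000e+00 -5.489e-01] shift [-0.00027 -0.00012  0.0004 ] t 17.77
```

Call:
drive_tool:
  steps: [0,0,-0.1,0,0,0,0.3,0,0,-0.2,0,0,0,0.3,0,0,-0.3,0,0,0,0.3,0,0,-0.4,0,0,0,0.3,0,0,-0.5,0,0,0,0.3,0,0,-0.549,0,0,0,0.3,0,0,-0.549,0,0,0,0.3]
  force: 5

```text
clock: 18.65
tool_pos: [0.511, 0.1037, 0.1752]
tcp_rot: [0.0, 0.117, 0.993, 0.0]
force: [-0.9, 1.0, 0.7]
grip_width: 0.0263
grasp_force: 0.0
```

```bash
python3 - <<'E'
from h import *
import pickle
c=snap('wrist');pickle.dump(c,open('w5.pkl','wb'))
go([.5110,.1036,.175],77)
p=proj(c,[.5110,.1036,.175]).round().astype(int);u,v=p;print(p)
cv2.imwrite('pics/w5.png',cv2.resize(c['frame'][v-45:v+30,u-50:u+50],(800,600),interpolation=cv2.INTER_CUBIC)[:,:,::-1])
E
```

```text
pos [0.511   0.1037  0.17515] yaw 76.55 turn [ 0.     0.    -0.005] shift [-5.0e-05 -2.4e-04  3.8e-04] t 18.7
[280 275]
```

View pics/w5.png

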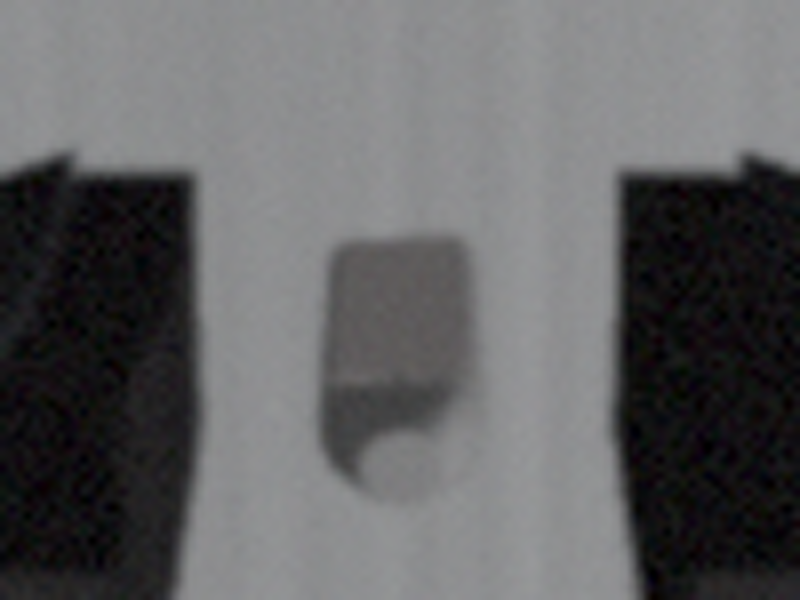

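The flat faces the camera squarely: its base edge runs from (333,243) to (465,238), so its normal is about 168°, within 2° of the index at about 167°. Next is a light crosswise pinch to locate the spindle axis.

Call:
drive_tool:
  steps: [0,0,0,0,0,0,0,0,0,0,0,0,0,0,0,0,0,0,0,0,0,0,0,0,0,0,0,0]
  force: 5

```text
clock: 19.2
tool_pos: [0.511, 0.1035, 0.1751]
tcp_rot: [-0.0, 0.116, 0.993, -0.0]
force: [-0.8, -2.4, 0.3]
grip_width: 0.0097
grasp_force: 5.0
```

```bash
python3 -c "
from h import *
gripstat(6)"
```

```text
width 9.72 F [-0.6 -2.7  0.4] T [-0.33   0.003 -0.01 ] [0.51098 0.10354 0.17511] 76.64 5.0 t 19.5
```

Call:
drive_tool:
  steps: [0,0,0,0,0,0,0.3,0,0,0,0,0,-0.1,0.6,0,0,0,0,0,-0.2,0.75,0,0,0,0,0,-0.2,0.75]
  force: 10

```text
clock: 20.0
tool_pos: [0.512, 0.104, 0.2578]
tcp_rot: [0.003, 0.116, 0.993, 0.001]
force: [-0.8, -0.0, -0.1]
grip_width: 0.0475
grasp_force: 0.0
```

```bash
python3 -c "
from h import *
go([.4555,-.2955,.2],0);go([.4555,-.2955,.12],-13)"
```

```text
pos [0.51198 0.10397 0.25778] yaw 76.65 turn [0.0033 0.0022 0.8517] shift [-0.09235 -1.00455  0.14323] t 20.0
pos [0.51198 0.10397 0.25778] yaw 76.65 turn [0.0036 0.0019 0.9961] shift [-0.09125 -1.00489  0.34323] t 20.0
```

Call:
drive_tool:
  steps: [0,0,0.12,-0.01,-0.125,0,0.75,0,0,0.24,-0.02,-0.25,0,0.75,0,0,0.36,-0.03,-0.4,0,0.75,0,0,0.48,-0.05,-0.55,0.03,0.75,0,0,0.6,-0.07,-0.7,0.06,0.75,0,0,0.72,-0.09,-0.85,0.1,0.75,0,0,0.84,-0.091,-1,0.14,0.75,0,0,0.95,-0.091,-1,0.14,0.75]

```text
clock: 21.0
tool_pos: [0.4522, -0.2966, 0.1963]
tcp_rot: [-0.002, 0.763, 0.646, -0.0]
force: [0.3, 1.1, 0.1]
grip_width: 0.066
grasp_force: 0.0
```

```bash
python3 -c "
from h import *
go([.4555,-.2955,.12],-54)"
```

```text
pos [ 0.45225 -0.29657  0.19635] yaw -9.48 turn [-0.0025 -0.0006  0.4947] shift [0.00353 0.00819 0.19085] t 21.0
```

Call:
drive_tool:
  steps: [0,0,0.1,0.003,0.008,0.05,0.75,0,0,0.2,0.003,0.008,0.1,0.75,0,0,0.3,0.003,0.008,0.15,0.75,0,0,0.4,0.003,0.008,0.19,0.75,0,0,0.49,0.003,0.008,0.19,0.75,0,0,0.49,0.003,0.008,0.19,0.75]

```text
clock: 21.75
tool_pos: [0.4571, -0.2928, 0.1221]
tcp_rot: [-0.001, 0.948, 0.318, -0.0]
force: [-0.3, 0.1, -0.0]
grip_width: 0.066
grasp_force: 0.0
```

```bash
python3 - <<'E'
from h import *
import pickle
c=snap('wrist');pickle.dump(c,open('k1.pkl','wb'))
go([.4555,-.2955,.12],-54)
p=proj(c,[.4555,-.2955,.033]).round().astype(int);print(p)
f=c['frame'];u0,v0=p-45
s=f[v0:v0+90,u0:u0+90].astype(int)
# white pointer: bright, low saturation
m=((s.min(2)>95)&(s.max(2)-s.min(2)<50)).astype(np.uint8)
n,l,st,ct=cv2.connectedComponentsWithStats(m);print([(st[i].tolist(),ct[i].round(1).tolist()) for i in range(1,n) if st[i][4]>8])
# dark knob top
d=((s.max(2)<70)).astype(np.uint8);n,l,st,ct=cv2.connectedComponentsWithStats(d);print([(st[i].tolist(),ct[i].round(1).tolist()) for i in range(1,n) if st[i][4]>50])
z=[depth(c,p[0]+a,p[1]+b) for a,b in((-8,0),(8,0),(0,8),(0,-8))];print(np.array(z).round(4))
cv2.imwrite('pics/k1.png',cv2.resize(f[v0:v0+90,u0:u0+90],(600,600),interpolation=cv2.INTER_CUBIC)[:,:,::-1])
E
```

```text
pos [ 0.4572  -0.29293  0.12249] yaw -52.79 turn [-0.0006 -0.      0.0134] shift [-0.00726  0.00255  0.00622] t 21.8
[282 223]
[([15, 34, 3, 4, 11], [15.9, 35.4]), ([20, 42, 26, 6, 144], [32.1, 44.4])]
[([17, 8, 57, 62, 2606], [46.0, 38.8])]
[[ 0.4516 -0.2908  0.0328]
 [ 0.4587 -0.3007  0.0319]
 [ 0.45   -0.2996  0.0324]
 [ 0.4604 -0.2917  0.0333]]
```

View pics/k1.png

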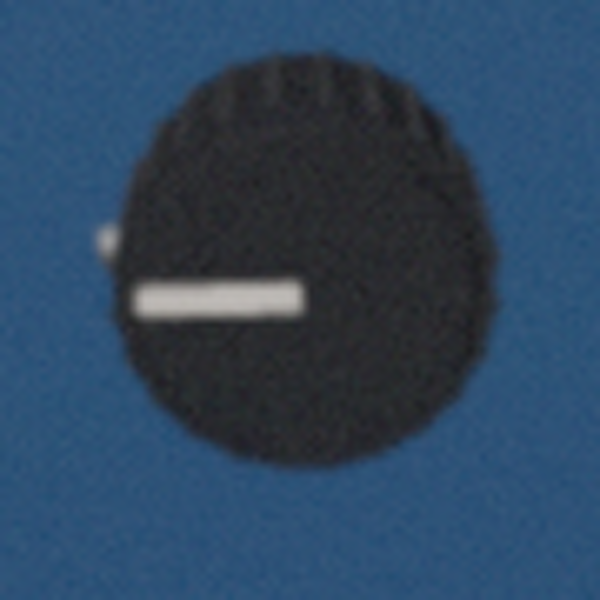

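The crop shows the dark knob with its white pointer from centre (305,299) to (133,300), and the screw at (108,240) on the same side. The pointer is at about 127.5°. Next I'll centre the knob with two crossed pinches.

```bash
python3 - <<'E'
from h import *
import pickle
c=pickle.load(open('k1.pkl','rb'))
f=lambda u,v:(237+(u+.5)/6.667-.5,178+(v+.5)/6.667-.5)
a,b=at_z(c,*f(304,299),.033),at_z(c,*f(134,300),.033);print(a,b,np.hypot(*(b-a)[:2]),np.degrees(np.arctan2(*(b-a)[1::-1])))
L,R_=at_z(c,*f(113,297),.033),at_z(c,*f(497,297),.033);print((L+R_)/2,np.linalg.norm(L-R_))
t=(a[:2]);go([t[0],t[1],.03],-52.5)
E
```

```text
[ 0.45575575 -0.29541376  0.033     ] [ 0.44395109 -0.28006689  0.033     ] 0.019361731128562442 127.56713084050239
[ 0.45601296 -0.29535581  0.033     ] 0.04370798967565958
pos [ 0.4572  -0.29293  0.12249] yaw -52.79 turn [-0.0006 -0.0001 -0.0032] shift [-0.00664  0.00297  0.23122] t 21.8
```

Call:
drive_tool:
  steps: [0,0,-0.003,-0.0066,0.003,0.12,0.75,0,0,-0.003,-0.0066,0.003,0.2,0.75,0,0,-0.003,-0.0066,0.003,0.2437,0.75,0,0,-0.003,-0.0066,0.003,0.2437,0.75]
  force: 5

```text
clock: 22.3
tool_pos: [0.4558, -0.2955, 0.0251]
tcp_rot: [-0.001, 0.947, 0.32, -0.0]
force: [0.2, 0.2, -0.5]
grip_width: 0.0661
grasp_force: 0.0
```

Call:
drive_tool:
  steps: [0,0,0,0,0,0,0,0,0,0,0,0,0,0,0,0,0,0,0,0,0,0,0,0,0,0,0,0]
  force: 5

```text
clock: 22.8
tool_pos: [0.4563, -0.2961, 0.0265]
tcp_rot: [0.001, 0.947, 0.32, 0.0]
force: [-0.2, 0.3, 6.2]
grip_width: 0.0438
grasp_force: 5.0
```

```bash
python3 -c "
from h import *
gripstat(2)
go([.4557,-.2954,.025],37.5)"
```

```text
width 43.59 F [-0.5  1.1  6.2] T [0.166 0.113 0.019] [ 0.45631 -0.29606  0.02652] -52.68 5.0 t 22.9
pos [ 0.45631 -0.29606  0.02652] yaw -52.68 turn [ 8.000e-04  6.000e-04 -1.002e+00] shift [-0.00021 -0.00223  0.00379] t 22.9
```

Call:
drive_tool:
  steps: [0,0,0,0,0,0,0.75,0,0,0,0,0,0,0.75,0,0,-0.1,0,0,0,0.75,0,0,-0.22,0,0,0,0.75,0,0,-0.34,0,0,0,0.75,0,0,-0.46,0,0,0,0.75,0,0,-0.58,0,0,0,0.75,0,0,-0.69,0,0,0,0.75]

```text
clock: 23.9
tool_pos: [0.4559, -0.2957, 0.0255]
tcp_rot: [-0.0, 0.644, 0.765, 0.0]
force: [0.2, -0.7, -0.4]
grip_width: 0.0662
grasp_force: 0.0
```

Call:
drive_tool:
  steps: [0,0,-0.11,0,0,0,0.75,0,0,-0.22,0,0,0.008,0.75,0,0,-0.31,0,0,0.016,0.75,0,0,-0.31,0,0,0.02,0.75,0,0,-0.31,0,0,0.02,0.75]

```text
clock: 24.52
tool_pos: [0.4559, -0.2957, 0.0176]
tcp_rot: [-0.0, 0.445, 0.896, 0.0]
force: [-0.1, -0.0, -0.0]
grip_width: 0.0661
grasp_force: 0.0
```

```bash
python3 -c "
from h import *
gripstat(1)
go([.4563,-.2961,.017],37.5)"
```

```text
width 65.89 F [ 0.8 -0.2 -0.7] T [ 0.004 -0.114  0.022] [ 0.45594 -0.29578  0.01765] 37.18 0.0 t 24.57
pos [ 0.45594 -0.29578  0.01765] yaw 37.18 turn [-0.     -0.     -0.0035] shift [-0.00118  0.00024  0.00164] t 24.57
```

Call:
drive_tool:
  steps: [0,0,-0.0035,-0.0012,0,0,0.75,0,0,-0.0035,-0.0012,0,0,0.75,0,0,-0.0035,-0.0012,0,0,0,0,0,-0.0035,-0.0012,0,0,0,0,0,-0.0035,-0.0012,0,0,0,0,0,-0.0035,-0.0012,0,0,0]
  force: 20

```text
clock: 25.32
tool_pos: [0.4562, -0.2962, 0.0177]
tcp_rot: [0.0, 0.441, 0.897, -0.0]
force: [0.3, 0.1, -0.3]
grip_width: 0.0434
grasp_force: 20.0
```

```bash
python3 -c "
from h import *
gripstat(2)
go([.4563,-.2961,.257],77)"
```

```text
width 43.46 F [-0.5  0.3  0.3] T [ 0.013 -0.12  -0.018] [ 0.45623 -0.29615  0.01764] 37.62 20.0 t 25.43
pos [ 0.45623 -0.29615  0.01764] yaw 37.62 turn [ 0.     -0.     -0.4375] shift [-0.0000e+00  2.2000e-04 -5.9839e-01] t 25.43
```

Call:
drive_tool:
  steps: [0,0,0,0,0,-0.08,0,0,0,0,0,0,-0.2,0,0,0,-0.05,0,0,-0.35,0,0,0,-0.15,0,0,-0.5,0,0,0,-0.25,0,0,-0.6,0,0,0,-0.35,0,0,-0.6,0,0,0,-0.437,0,0,-0.6,0]

```text
clock: 26.3
tool_pos: [0.4562, -0.2961, 0.258]
tcp_rot: [0.0, 0.111, 0.994, -0.0]
force: [-0.1, 0.1, -0.7]
grip_width: 0.044
grasp_force: 20.0
```

```bash
python3 -c "
from h import *
gripstat(1)
go([.5110,.1034,.225],77)"
```

```text
width 43.26 F [-0.1 -0.3 -0. ] T [ 0.029 -0.152  0.002] [ 0.45614 -0.2961   0.25771] 77.52 20.0 t 26.35
pos [ 0.45614 -0.2961   0.25771] yaw 77.52 turn [-0.      0.      0.0057] shift [0.08202 1.00478 0.08171] t 26.35
```

Call:
drive_tool:
  steps: [0,0,0.005,0.015,0.13,0,0,0,0,0.005,0.025,0.28,0,0,0,0,0.005,0.037,0.43,0,0,0,0,0.005,0.05,0.58,0,0,0,0,0.005,0.06,0.73,0,0,0,0,0.005,0.073,0.88,0.02,0,0,0,0.005,0.082,1,0.05,0,0,0,0.005,0.082,1,0.08,0]

```text
clock: 27.35
tool_pos: [0.5144, 0.1035, 0.225]
tcp_rot: [-0.0, 0.116, 0.993, 0.0]
force: [1.2, -0.5, -1.0]
grip_width: 0.0435
grasp_force: 20.0
```

```bash
python3 - <<'E'
from h import *
import pickle
c=gripstat(2);pickle.dump(c,open('k2.pkl','wb'))
go([.5110,.1034,.205],77.1)
o=readout.get_obs();t=o['tool_pos']
p=proj(c,t+[0,0,.0154]).round().astype(int);print(p,depth(c,p[0]-12,p[1]))
u0,v0=p-[60,45]
cv2.imwrite('pics/k2.png',cv2.resize(c['frame'][v0:v0+90,u0:u0+120],(800,600),interpolation=cv2.INTER_CUBIC)[:,:,::-1]);print(u0,v0)
E
```

```text
width 43.82 F [-0.6 -0.7 -1.6] T [ 0.034 -0.171 -0.003] [0.51395 0.10086 0.2243 ] 76.47 20.0 t 27.45
pos [0.51395 0.10086 0.2243 ] yaw 76.47 turn [-0.0005 -0.0017 -0.007 ] shift [0.00853 0.00448 0.04828] t 27.45
[278 294] [0.51400844 0.09553165 0.23793885]
218 249
```

View pics/k2.png

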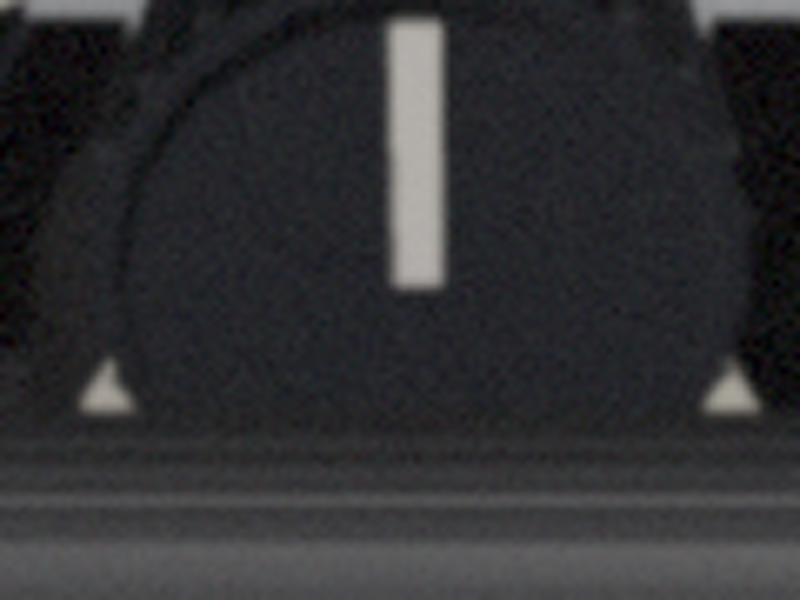

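The pointer runs straight up the image from (418,290) to (415,20), so it lies along tool +x. I'll compare the knob's offset in the tool with the spindle tip seen in w5, which was at nearly the same depth.

```bash
python3 - <<'E'
from h import *
import pickle
W=pickle.load(open('c0.pkl','rb'))['wrist']
q=np.array([-6.31e-4,9.75037e-1,2.22039e-1,6.4e-6]);M=R.from_quat(np.r_[q[1:],q[0]]).as_matrix();p0=np.array([.22725,-.47300,.24619])
Rct=W['Rm']@M; tct=W['Rm']@p0+W['t']   # tool->cam
def tool_at(u,v,z):
    o=-Rct.T@tct; d=Rct.T@np.array([(u-W['cx'])/W['f'],(v-W['cy'])/W['f'],1]); return o+d*(z-o[2])/d[2]
print('tip',tool_at(230+402.5/8-.5,230+467.5/8-.5,-.01185)*1e3,'knob',tool_at(218+418.5/6.667-.5,249+290.5/6.667-.5,-.0154)*1e3)
# axis in tool at w5
a=np.radians(76.55);y=np.array([np.cos(a),np.sin(a)]);x=np.array([-y[1],y[0]])
d=np.array([.51096,.1034])-[.5110,.1037];print('axis in tool at w5 (mm)',d@x*1e3,d@y*1e3)
gripstat(1);go([.5110,.1034,.205],77.1)
E
```

```text
tip [  0.04682885  -0.15357166 -11.85      ] knob [  0.06918756   0.05463814 -15.4       ]
axis in tool at w5 (mm) -0.030876085887069117 -0.3010758497792448
width 43.52 F [ 0.3  0.  -0.1] T [ 0.016 -0.118  0.027] [0.51434 0.10024 0.22521] 76.41 20.0 t 27.5
pos [0.51434 0.10024 0.22521] yaw 76.41 turn [-0.0003 -0.0008 -0.0076] shift [0.0099  0.00576 0.05054] t 27.5
```

Call:
drive_tool:
  steps: [0,0,-0.007,0.0099,0.0058,0.025,0,0,0,-0.007,0.0099,0.0058,0.045,0,0,0,-0.007,0.0099,0.0058,0.045,0,0,0,-0.007,0.0099,0.0058,0.045,0]

```text
clock: 28.0
tool_pos: [0.5114, 0.1039, 0.2078]
tcp_rot: [0.0, 0.112, 0.994, 0.0]
force: [-0.0, -0.1, -1.1]
grip_width: 0.0437
grasp_force: 20.0
```

```bash
python3 -c "
from h import *
gripstat(3);go([.5110,.1034,.1835],77.1)"
```

```text
width 43.58 F [-0.5 -0.2 -0.8] T [ 0.049 -0.135 -0.002] [0.51139 0.10406 0.20788] 77.13 20.0 t 28.15
pos [0.51139 0.10406 0.20788] yaw 77.13 turn [0.0001 0.0003 0.0003] shift [ 0.00062 -0.00185  0.06095] t 28.15
```

Call:
drive_tool:
  steps: [0,0,0,0.0006,-0.0018,0,0,0,0,0,0.0006,-0.0018,0,0,0,0,0,0.0006,-0.0018,0.01,0,0,0,0,0.0006,-0.0018,0.02,0,0,0,0,0.0006,-0.0018,0.03,0,0,0,0,0.0006,-0.0018,0.03,0]

```text
clock: 28.9
tool_pos: [0.5107, 0.1035, 0.1952]
tcp_rot: [-0.0, 0.112, 0.994, -0.0]
force: [0.0, -0.2, -0.5]
grip_width: 0.0433
grasp_force: 20.0
```

```bash
python3 -c "
from h import *
gripstat(2);go([.5110,.1034,.1812],77.1)"
```

```text
width 43.75 F [ 0.8 -0.  -0.8] T [ 0.039 -0.166 -0.019] [0.51092 0.10346 0.19568] 77.13 20.0 t 29.0
pos [0.51092 0.10346 0.19568] yaw 77.13 turn [0.     0.     0.0004] shift [-0.00024 -0.00011  0.03619] t 29.0
```

Past the taper with no force on the wrist. I'll lower the rest of the way, to about 3.5 mm clearance.

Call:
drive_tool:
  steps: [0,0,0,0,0,0.009,0,0,0,0,0,0,0.018,0,0,0,0,0,0,0.027,0,0,0,0,0,0,0.036,0,0,0,0,0,0,0.036,0,0,0,0,0,0,0.036,0]

```text
clock: 29.75
tool_pos: [0.5109, 0.1035, 0.1813]
tcp_rot: [0.0, 0.112, 0.994, 0.0]
force: [-0.3, 0.1, 0.1]
grip_width: 0.0433
grasp_force: 20.0
```

```bash
python3 - <<'E'
from h import *
c=gripstat(4);w=c['frame'];t=snap('top');s=snap('side')
u,v=proj(s,[.511,.1035,.18]).astype(int);a,b=proj(t,[.511,.1035,.18]).astype(int)
k=lambda f,u,v,r:cv2.resize(f[v-r:v+r,u-r:u+r],(300,300),interpolation=cv2.INTER_CUBIC)
cv2.imwrite('pics/fin.png',np.hstack([cv2.resize(w[20:],(400,300)),k(s['frame'],u,v,30)])[:,:,::-1])
go([.5110,.1034,.1812],77.1)
E
```

```text
width 43.72 F [-0.2 -0.2 -0.7] T [ 0.037 -0.166  0.005] [0.51092 0.10343 0.18136] 77.13 20.0 t 29.95
pos [0.5109  0.10345 0.18133] yaw 77.13 turn [0.     0.0001 0.0004] shift [-2.8e-04 -8.0e-05  3.3e-04] t 30.05
```

View pics/fin.png

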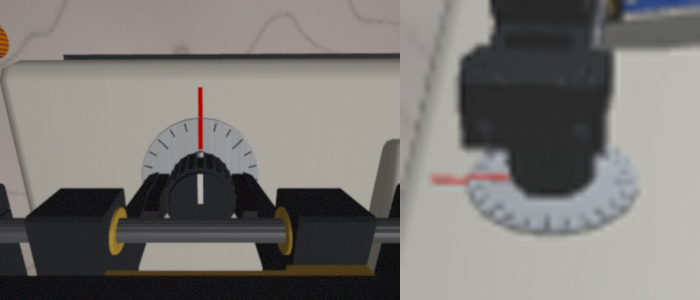

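The pointer at (200,190), the screw at (200,153) and the red index (200,88–150) are in line. The wrist carries no force and the knob is about 3.7 mm clear of the plate, so I'm handing in.

```bash
python3 -c "
from h import *
print(workorder.close_job())"
```

```text
the job is handed in; nothing more can be done
None
```

I turned the spindle's flat to within about 2° of the red index and slipped the knob on. The arm still holds it about 3.7 mm clear of the dial plate, pointer at the red index and set screw free of the fingers; I handed the job in at about 30 s.

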